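# Dispense the small grinding balls through the turret cap

### The job

Dispense the three small steel balls from the tipping drum into the open steel tray, keeping the big mixing ball in the drum. Put the tray flat on the bench in front of the stand where the drum pours; with the drum still upright turn its cap until the middle-sized round hole is at the front, then tip the drum forward by its crank until all three small balls have rolled into the tray. Turn the drum fully back upright, and leave the tip box, bottle, tube rack and jar standing where they are.

Things in the scene. Friction and masses are not known exactly. Their poses are not given: they have to be found in the camera images.
- stand: Grey steel stand of the tipping dispenser, fixed to the bench. Origin on the bench midway between its two uprights (at y = +-53 mm, 26 mm wide along x, 148 mm high); z up. Its -x side is the open front, where the drum pours; its base plate lies at x = -14 to +72 mm, y = +-75 mm, 8 mm thick, so the bench ahead of x = -14 mm is free.
- axle (a point): Middle of the drum's level axle (along y), 130 mm above the bench, axes as the stand's. The clear drum is 84 mm in outside diameter. Upright it reaches from 95 to 200 mm above the bench, the cap on top to 205 mm and the cap's bar grip to 231 mm. Tipped fully, the lowest point of the cap's rim is 35 mm ahead of the axle, 50 mm above the bench.
- pour_zone (a point): Point on the bench 90 mm ahead (stand -x) of the axle, x and y as the stand's: middle of the strip where balls land when the drum is tipped without haste (up to about 40 mm before and behind it along stand x, within 20 mm to the sides). The tray fits here lengthwise along stand x, its inner end under the upright drum: slide it in low from the front.
- drum (a joint): Tipping angle of the drum, rad: 0 upright, cap up (start; lower stop), growing as the top leans over to the front (stand -x), to a stop at 2.2. The axle is stiff (about 0.3 N m, damped) and the drum stays where it is left. Tipped slowly, the small balls roll out between about 1.8 and 2.2; tip it nearly to the stop.
- cap (a joint): Turn of the cap on the drum, rad, growing anticlockwise seen from above; range -0.5 to 6.78, starts from 0.9 to 5.4, friction 0.08 N m. White disc 88 mm across, 5 mm thick; four sectors by the rim: a middle-sized hole (24 mm), opposite it a wide hole (32 mm), between them three 6 mm pinholes and a blank. At 0 or 6.28 the 24 mm hole is at the front, the side where balls roll out.
- cap_hole (a point): Centre of the cap's middle-sized (24 mm) hole, at the cap's outer face, 28 mm from the drum's axis. It must be on the stand's -x side (front) for the small balls to roll out.
- cap_grip (a point): Centre of the bar grip on the cap: a white bar 12 mm thick (along this point's x), 44 mm long (along its y), 26 mm high, standing on the cap's face; z along the drum's axis, out of the cap. It turns with the cap: the 24 mm hole is to its -x, the wide hole to its +x, the pinholes to its +y. At cap angle v its yaw is stand yaw + v.
- crank_grip (a point): Middle of the crank's round black peg: 14 mm in diameter, 48 mm long, level along stand y, left (+y) of the stand. It is rigid with the drum, 75 mm from the axle. At drum angle d it is at stand x = 75 sin(0.96 - d), y = 92, z = 130 + 75 cos(0.96 - d) mm, so it passes over the axle and can be led from above. The crank arm is at y = 60 to 66 mm.
- tray_mid (a point): Open steel tray, 130 x 64 mm outside and 32 mm high, walls 3 mm, 0.14 to 0.28 kg, loose on the bench; this is its centre, half-way up (16 mm above its underside); x along its length, y across, z up. It stands left or right of the dispenser.
- ball_a_center (a point): Centre of one of three equal small steel balls, 14 mm in diameter, inside the drum at the start.
- ball_b_center (a point): Centre of one of three equal small steel balls, 14 mm in diameter, inside the drum at the start.
- ball_c_center (a point): Centre of one of three equal small steel balls, 14 mm in diameter, inside the drum at the start.
- big_ball_center (a point): Centre of the single big steel mixing ball, 28 mm in diameter, inside the drum; it passes only the cap's wide hole. A wire guard inside keeps it off the middle-sized hole.
- drum_mid (a point): Middle of the inside of the drum (76 mm wide, 100 mm deep inside), on its axis, 20 mm from the axle towards the cap; z out towards the cap.
- tipbox: Bystander: loose closed tip box, green with a yellow lid, 124 x 89 mm, 65 mm high; origin at the centre of its underside. On the other side of the dispenser from the tray.
- bottle: Bystander: loose glass bottle, 56 mm in diameter, 160 mm high, standing to the right (stand -y) of the tray's place; origin at the centre of its underside.
- tube_rack: Bystander: loose blue tube rack, 100 x 70 mm, 80 mm high with its tubes, right of the stand; origin at the centre of its underside.
- jar: Bystander: loose amber jar, 48 mm in diameter, 70 mm high, behind the stand on the left; origin at the centre of its underside.
Things that resemble listed ones, but are neither listed nor needed, are in the scene too. Of the things shaped like the part that bears tray_mid, the bare steel one is meant.

How it is judged:
By the outcome, as a careful person would: the job done as asked, in the order asked, and still so for the second after the job is handed in, with the robot touching nothing.
It also fails if it takes over 72 s, if anything falls off the work surface, if the arm or the gripper's body presses on something with over 40 N, if the wrist force passes 120 N, or if a joint passes its speed limit or range.

### The arm

A 6-joint arm with a two-finger parallel gripper is mounted at the origin on the work surface. World frame = base frame: x ahead of the robot, y to its left, z up, the work surface at z = 0. Lengths are in mm, angles in degrees, forces in N, time in s.
With the tool pointing down it reaches from about 350 to 775 mm from the base axis. Payload 5.5 kg.
Tool frame: the origin (TCP) lies at the very end of the fingers, on their centre line; the grasp point (between the pads) lies 19 mm behind it (bot.pinch_z is the distance from the TCP to the grasp point, in mm); z points along the fingers, y is the line along which they close (so a half turn about z gives the same grasp; the last joint's range is limited). The gripper opens to 85 mm and grips with 20 to 120 N. Pads are 22 mm wide; open, the fingers measure 114 mm over their backs; the gripper's body (76 mm by 85 mm) begins 54 mm behind the grasp point. The pads swing forward as they close: fully open they stand 13 mm farther back than shut.
Start: joints at [-82.483, 17.945, 2.641, 74.691, 0, 82.002], TCP at [153.808, -554.089, 231.323] pointing down, gripper open.
Joint ranges: [-158.12, 158.12], [-49.38, 96.58], [-58.88, 72.47], [-126.05, 133.96], [-84.25, 85.87], [-180, 180]. Speed limits (degrees/s): [147.25, 147.25, 180, 180, 180, 180].

### API

Orientations are given as [roll, pitch, yaw] about the fixed x, y, z axes, in that order (R = Rz(yaw) Ry(pitch) Rx(roll)).
In Python, from workcell import readout, viewer, workorder, bot gives the robot as it stands.
- The arm moves only by the tool drive_tool, never from a script. Its argument "moves" is a list of rows, each an object with "xyz": the shift along the world's x, y, z in mm, a list of three; "twist": the turn, a rotation vector about the world's x, y, z in degrees, a list of three; "gripper": the finger opening in mm, from 0 to 85.4. A call has 1 to 8 rows; each row shifts and turns the commanded pose from where the row before left it; what a row does not reach is not made up. A row lasts 1/10 s, in which the tool goes at most 50 mm and 8.59 degrees, less where a joint would pass 70% of its speed; a pose out of reach is approached as far as the arm can. A call with a gripper value outside its range is refused whole. The fingers move at their own pace and stop on an object; "squeeze" is the grip in N (left out, the last holds). Time passes only in rows, so rows that do not move let the fingers close. It gives the time, the measured TCP pose, the force, the opening and the grip force at its end, in the units of the state.
- readout.state(): the state, without advancing time (a new reading comes with each control period).
- viewer.read_camera(name): name is "scene" or "top"; returns the picture (400x640x3 uint8, blue, green, red); there is no depth.
- viewer.calibration(name): a dict with "fx", "fy", "cx", "cy" (pixels), "pose" (4x4, takes a point from camera to world coordinates). Camera axes: x right, y down, z forward; pixel columns grow to the right and rows downward; lengths in mm; the calibration is good to about 2 mm. A picture is of the moment at which its call begins. calibration takes no time and is no camera call.
- workorder.hand_in(): hands the job in; it is judged then, once.
Trained networks look in the newest picture that a camera, given by its name, has taken for a name from the list of things; names that differ only in an ending like _2 or _b are one class to them, and where a whole thing is asked for, a point or a joint stands for the part that bears it (a point fixed in the world has none). Each returns a list of dicts, best first, with "conf" (0 to 1); they miss things now and then, are a little off and sometimes report something else, mostly with a low value. They report only what shows in the picture. A call takes as long as a camera call. They do not tell look-alikes from the thing itself.
- viewer.boxes_of(camera, target): "xy" ([column, row] in pixels, amid what is visible of it).
- viewer.landmark_of(camera, target): "xy" ([column, row] in pixels: a listed point, or the origin of a listed thing).
The state is a dict: "time": time; "joint_positions": joint angles; "joint_vel": joint speeds; "joint_efforts": joint torques, N m; "position": TCP position; "tcp_rot": TCP orientation; "ft_force": force on the tool from outside, world axes, zero at the start; "wrist_torque": the same for the moment, N m; "width": opening from 0.0 (shut) to 1.0 (fully open); "grasp_force": force on a finger pad.
Only numpy, scipy, OpenCV 4.12 (cv2) and the standard library are available. Lean on these libraries where they do the work, as an engineer would, in place of code of your own. Each camera call takes 0.05 s, during which the arm holds its last target. There are 200 camera calls.

## Working session

There is one attempt and no reset: what is moved stays moved. The work goes in short steps, Python scripts to look and compute and a tool call to move; the robot and the scene stay as the last step left them, time stands still between calls to the robot, and variables do not carry over. Pictures are saved under pics/ and viewed, at most 10 in all, crops included, and the job is handed in when it is done.

Besides the shell and the picture viewer there is one more tool, called after ">>>" by a JSON object that holds its "fn" and its "kwargs", one argument or row to a line. drive_tool: Moves the arm, as the interface text tells. Its arguments: {"type":"object","properties":{"moves":{"type":"array","items":{"type":"object","properties":{"xyz":{"type":"array","items":{"type":"number"}},"twist":{"type":"array","items":{"type":"number"}},"gripper":{"type":"number"}}}},"squeeze":{"type":"number"}},"required":["moves"]}

```bash
mkdir -p pics
cat > h.py <<'E'
import numpy as np, cv2
from workcell import readout, viewer, workorder, bot
def snap(c,name=None):
    im=viewer.read_camera(c)
    if name: cv2.imwrite(f'pics/{name}.png',im)
    return im
def at(c,xy,z):
    k=viewer.calibration(c);P=np.array(k['pose'])
    d=P[:3,:3]@np.array([(xy[0]-k['cx'])/k['fx'],(xy[1]-k['cy'])/k['fy'],1])
    return (P[:3,3]+d*(z-P[2,3])/d[2])
def proj(c,p):
    k=viewer.calibration(c);P=np.array(k['pose'])
    q=P[:3,:3].T@(np.array(p)-P[:3,3]);return np.array([k['fx']*q[0]/q[2]+k['cx'],k['fy']*q[1]/q[2]+k['cy']])
E
python3 - <<'E'
from h import *
a=snap('scene');b=snap('top')
cv2.imwrite('pics/both.png',cv2.resize(np.vstack([a,b]),(480*1,600)) if 0 else a)
cv2.imwrite('pics/top.png',b)
Z=dict(stand=0,axle=130,crank_grip=173,cap_grip=218,cap_hole=205,tray_mid=16,tipbox=0,bottle=0,tube_rack=0,jar=0,pour_zone=0)
for n,z in Z.items():
  for c in('scene','top'):
    for r in viewer.landmark_of(c,n)[:3]: print(n,c,np.round(r['xy'],1),round(r['conf'],2),np.round(at(c,r['xy'],z)[:2],1))
for c in('scene','top'): print(c,np.round(np.array(viewer.calibration(c)['pose'])[:3,3]))
E
```

```text
stand scene [315.3 247.3] 0.76 [593.   -5.5]
stand top [293.6 189.6] 0.72 [594.8  -3.5]
axle scene [316.4 225.8] 0.96 [582.  -10.9]
axle top [291.8 176.2] 0.8 [605.3  -6.3]
axle top [262.3 154.8] 0.25 [667.1  75.4]
crank_grip scene [313.8 256.9] 0.87 [662.7  76.6]
crank_grip top [260.2 152. ] 0.68 [662.8  75.8]
crank_grip top [294.7 175.2] 0.49 [597.8 -16.7]
cap_grip scene [311.2 213.4] 0.64 [596.7 -14.4]
cap_grip top [291.5 174. ] 0.66 [590.3 -11.1]
cap_grip top [296.2 177.6] 0.45 [580.7 -23.1]
cap_hole scene [307.7 223.7] 0.76 [620.7  -0.9]
cap_hole top [286.3 162.6] 0.85 [624.1   3.3]
tray_mid scene [258.5 137. ] 0.86 [ 472.7 -493.3]
tray_mid scene [225.8 184.5] 0.76 [ 687.1 -389.8]
tray_mid scene [310.8 223. ] 0.22 [552.9 -77.6]
tray_mid top [462.2 223.4] 0.89 [ 484.7 -497. ]
tray_mid top [407.7 283.2] 0.7 [ 314.2 -330.6]
tray_mid top [424.9 161.6] 0.65 [ 672.3 -397.3]
tipbox scene [415.4 291.8] 0.68 [451.6 305.4]
tipbox scene [311.9 222.1] 0.41 [542.8 -84.7]
tipbox top [179.9 240.6] 0.72 [445.5 331.4]
tipbox top [335.3 225. ] 0.3 [ 486.5 -126.7]
bottle scene [317.6 202.3] 0.55 [ 478.3 -132.5]
bottle top [336.1 225.6] 0.9 [ 484.7 -129.1]
tube_rack scene [266.7 225.3] 0.88 [ 667.6 -172.8]
tube_rack top [351.3 168. ] 0.89 [ 659.3 -177.8]
jar scene [307.  299.8] 0.79 [722.8 113. ]
jar scene [310.7 223.4] 0.37 [549.  -83.5]
jar top [249.  149.7] 0.74 [720.5 132.1]
jar top [407.5 221.9] 0.72 [ 493.2 -340.3]
pour_zone top [294.5 176.3] 0.64 [635.7  -6.3]
pour_zone top [252.5 153.9] 0.61 [707.1 121.3]
scene [ 928.  428. 1202.]
top [ 288.  -90. 1469.]
```

View pics/both.png

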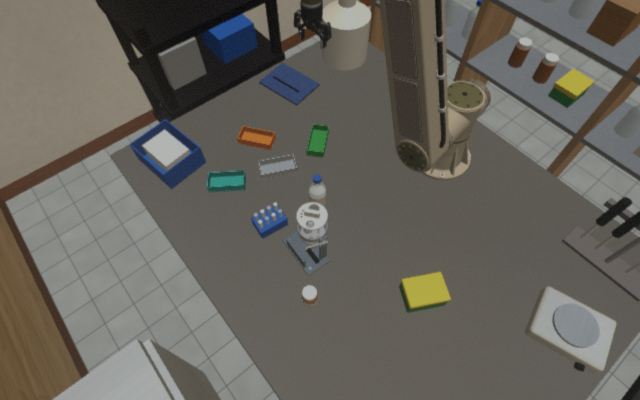

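View pics/top.png

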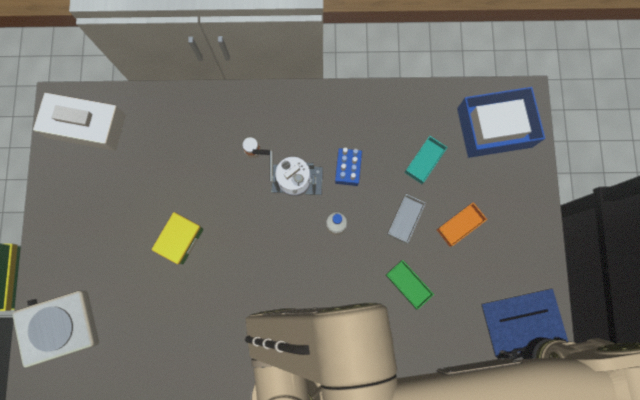

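Run:
```python
from h import *
a=cv2.imread('pics/both.png');b=cv2.imread('pics/top.png')
C=lambda im,x,y,w,h:cv2.resize(im[y:y+h,x:x+w],(400,300),interpolation=cv2.INTER_CUBIC)
o=np.vstack([np.hstack([C(b,250,140,80,60),C(a,275,195,80,60)]),np.hstack([C(b,366,180,80,60),C(a,235,125,80,60)])])
cv2.imwrite('pics/crops.png',o)
```

```text
(no output)
```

View pics/crops.png

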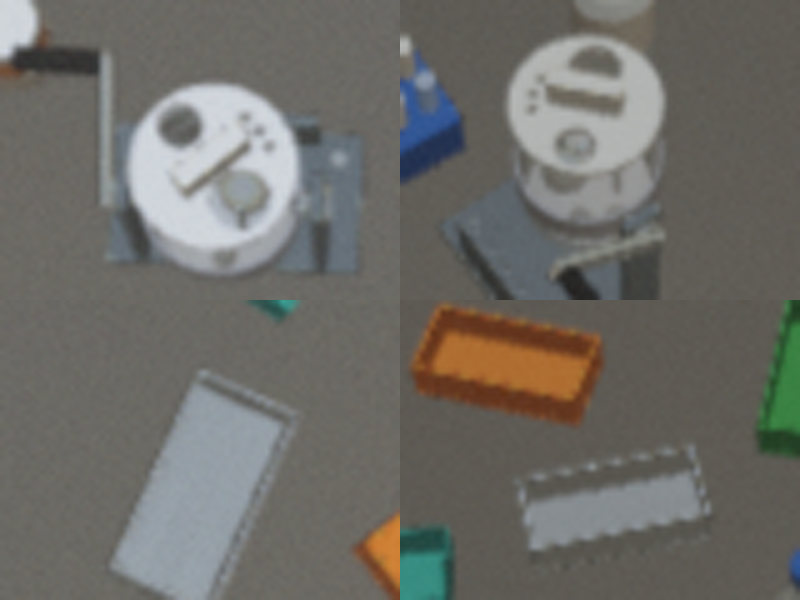

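Run:
```python
from h import *
from scipy.optimize import least_squares, minimize
a=cv2.imread('pics/both.png');b=cv2.imread('pics/top.png')
obs=[('top',(322,194),(-14,-75,8)),('top',(271.4,192.4),(-14,75,8)),('top',(322.4,167),(72,-75,8)),('top',(262,152.3),(61.5,92,173)),('scene',(313.8,256.9),(61.5,92,173)),
('scene',(283.6,239.4),(72,-75,8)),('scene',(312,216),(0,0,205)),('top',(292.8,173.6),(0,0,205))]
def W(p,l): c,s=np.cos(p[2]),np.sin(p[2]); return [p[0]+c*l[0]-s*l[1],p[1]+s*l[0]+c*l[1],l[2]]
f=lambda p:np.concatenate([proj(c,W(p,l))-uv for c,uv,l in obs])
r=least_squares(f,[594,-4,-.1],x_scale=[1,1,.01],loss='soft_l1');p=r.x
print('stand',np.round(p[:2],1),np.degrees(p[2]),np.round(f(p),1))
for c,uv in(('top',(286.2,165)),('scene',(310.2,224))):
    h=at(c,uv,205)[:2]-p[:2]; print('hole',np.round(h),np.degrees(np.arctan2(h[1],h[0])))
for c,uv in(('top',(298.4,178.6)),('scene',(314.2,207.5))):
    h=at(c,uv,205)[:2]-p[:2]; print('wide',np.round(h),np.degrees(np.arctan2(h[1],h[0])))
print('pour',np.round(W(p,(-90,0,0)),1))
# tray silhouette
def seg(im,seed):
    hsv=cv2.cvtColor(im,cv2.COLOR_BGR2LAB).astype(float); print(im[seed[1],seed[0]],im[seed[1]+0,seed[0]-30])
    m=(im[:,:,0].astype(int)-im[:,:,2]>4).astype(np.uint8)
    m=cv2.morphologyEx(m,cv2.MORPH_CLOSE,np.ones((3,3)));n,l,s,_=cv2.connectedComponentsWithStats(m)
    k=l[seed[1],seed[0]];print(s[k]);q=np.zeros_like(m);pts=np.argwhere(l==k)[:,::-1].astype(np.int32)
    cv2.fillConvexPoly(q,cv2.convexHull(pts),1);return q
M={'top':seg(b,(406,218)),'scene':seg(a,(278,166))}
for cs in(['top'],['scene'],['top','scene']):
  def cost(p):
    t=0
    for c in cs:
        uv=np.array([proj(c,W(p,(x,y,z))) for x in(-65,65) for y in(-32,32) for z in(0,32)])
        q=np.zeros((1600,2560),np.uint8);cv2.fillConvexPoly(q,cv2.convexHull(np.round((uv+.5)*4).astype(np.int32)),255)
        q=cv2.resize(q,(640,400),interpolation=cv2.INTER_AREA)/255.;t+=np.abs(q-M[c]).sum()
    return t
  best=min((minimize(cost,[*at('top',(406,218),16)[:2],y],method='Nelder-Mead',options=dict(initial_simplex=[[*(at('top',(406,218),16)[:2]+d),y+e] for d,e in(((0,0),0),((8,0),.0),((0,8),0),((0,0),.15))])) for y in(-.2,-.5,-.8)),key=lambda r:r.fun)
  print('tray',cs,np.round(best.x[:2],1),np.degrees(best.x[2]),best.fun)
print(readout.state()['tcp_rot'])
```

```text
stand [594.8 -13.3] -3.6275160450194117 [-0.4  0.9 -0.1 -0.   0.7 -0.1 -1.4 -0.  -0.3 -0.6 -1.5  0.5  0.1 -0.5
 -0.1 -0.1]
hole [23. 17.] 36.30496768847157
hole [21. 18.] 39.787489070540985
wide [-14. -15.] -132.9063025984303
wide [-21. -17.] -142.12227557056278
pour [505.   -7.6   0. ]
[165 158 149] [100 105 109]
[388 194  37  49 968]
[144 141 135] [82 90 92]
[260 158  37  17 311]
tray ['top'] [ 503.4 -333.8] -26.36263074031648 52.498039215686276Traceback (most recent call last):
  File "<stdin>", line 31, in <module>
  File "<stdin>", line 31, in <genexpr>
    res = _minimize_neldermead(fun, x0, args, callback, bounds=bounds,
                               **options)
    fxcc = func(xcc)
    fx = function(np.copy(x), *(wrapper_args + args))
  File "<stdin>", line 27, in cost
  File "h.py", line 12, in proj
    k=viewer.calibration(c);P=np.array(k['pose'])
ValueError: time passes only in moves, steps and waits
```

```bash
sed -i 's/^def snap/_k={c:viewer.calibration(c) for c in("scene","top")}\ndef snap/; s/k=viewer.calibration(c)/k=_k[c]/' h.py
python3 - <<'E'
from h import *
from scipy.optimize import minimize
a=cv2.imread('pics/both.png');b=cv2.imread('pics/top.png')
def W(p,l): c,s=np.cos(p[2]),np.sin(p[2]); return [p[0]+c*l[0]-s*l[1],p[1]+s*l[0]+c*l[1],l[2]]
def seg(im,seed):
    m=(im[:,:,0].astype(int)-im[:,:,2]>4).astype(np.uint8)
    m=cv2.morphologyEx(m,cv2.MORPH_CLOSE,np.ones((3,3)));n,l,s,_=cv2.connectedComponentsWithStats(m)
    q=np.zeros_like(m);pts=np.argwhere(l==l[seed[1],seed[0]])[:,::-1].astype(np.int32)
    cv2.fillConvexPoly(q,cv2.convexHull(pts),1);return q
M={'top':seg(b,(406,218)),'scene':seg(a,(278,166))}
for cs in(['top'],['scene'],['top','scene']):
  def cost(p):
    t=0
    for c in cs:
        uv=np.array([proj(c,W(p,(x,y,z))) for x in(-65,65) for y in(-32,32) for z in(0,32)])
        q=np.zeros((1600,2560),np.uint8);cv2.fillConvexPoly(q,cv2.convexHull(np.round((uv+.5)*4).astype(np.int32)),255)
        q=cv2.resize(q,(640,400),interpolation=cv2.INTER_AREA)/255.;t+=np.abs(q-M[c]).sum()
    return t
  x0=np.array([503,-334,-.46])
  best=minimize(cost,x0,method='Nelder-Mead',options=dict(initial_simplex=x0+np.array([[0,0,0],[8,0,0],[0,8,0],[0,0,.15]])))
  print('tray',cs,np.round(best.x[:2],1),np.degrees(best.x[2]),best.fun)
print(W([503.4,-333.8,-.46],(-25,0,0)))
s=readout.state();print(s['tcp_rot'],s['position'],s['ft_force'],s['time'])
E
```

```text
tray ['top'] [ 503.  -333.7] -26.584461191176725 51.13333333333333
tray ['scene'] [ 502.  -328.4] -24.213540641996104 356.4627450980392
tray ['top', 'scene'] [ 502.3 -333.8] -25.74946502200789 413.1647058823529
[np.float64(480.99868756186186), np.float64(-322.701297325862), 0]
[1.79993468e+02 1.30229978e-03 1.55146040e+01] [ 153.80646056 -554.11242052  231.31968763] [-0.51628334 -0.40802636 -0.06931265] 1.2
```

>>> {"fn": "drive_tool", "kwargs": {
  "moves": [
    {"xyz":[20,14,0],"twist":[0,0,8.5],"gripper":85},
    {"xyz":[20,14,0],"twist":[0,0,8.5]},
    {"xyz":[20,14,0],"twist":[0,0,8.5]},
    {"xyz":[20,14,0],"twist":[0,0,8.5]},
    {"xyz":[20,14,0],"twist":[0,0,8.5]},
    {"xyz":[20,14,0],"twist":[0,0,8.5]},
    {"xyz":[20,14,0],"twist":[0,0,8.5]},
    {"xyz":[20,14,0],"twist":[0,0,8.5]}
  ]
}}

```text
validation failed for argument at $.mo...
```

>>> {"fn": "drive_tool", "kwargs": {
  "moves": [
    {"xyz":[20,14,0],"twist":[0,0,8.5]},
    {"xyz":[20,14,0],"twist":[0,0,8.5]},
    {"xyz":[20,14,0],"twist":[0,0,8.5]},
    {"xyz":[20,14,-20],"twist":[0,0,8.5]},
    {"xyz":[20,14,-30],"twist":[0,0,8.5]},
    {"xyz":[22,16,-30],"twist":[0,0,8.5]},
    {"xyz":[22,17,-30],"twist":[0,0,8.5]},
    {"xyz":[23,18,-30],"twist":[0,0,8.5]}
  ]
}}

```text
validation failed for argument at $.mo...
```

>>> {"fn": "drive_tool", "kwargs": {
  "moves": [
    {"xyz":[20,14,0],"twist":[0,0,8.5],"gripper":85},
    {"xyz":[20,14,0],"twist":[0,0,8.5],"gripper":85},
    {"xyz":[20,14,0],"twist":[0,0,8.5],"gripper":85},
    {"xyz":[20,14,0],"twist":[0,0,8.5],"gripper":85},
    {"xyz":[20,14,0],"twist":[0,0,8.5],"gripper":85},
    {"xyz":[20,14,0],"twist":[0,0,8.5],"gripper":85},
    {"xyz":[20,14,0],"twist":[0,0,8.5],"gripper":85},
    {"xyz":[20,14,0],"twist":[0,0,8.5],"gripper":85}
  ]
}}

```text
time: 2.0
position: [314.6, -441.5, 231.4]
tcp_rot: [180.0, 0.0, 83.9]
ft_force: [-0.1, 0.5, -0.5]
width: 0.997
grasp_force: 0.0
```

>>> {"fn": "drive_tool", "kwargs": {
  "moves": [
    {"xyz":[20,14,0],"twist":[0,0,8.5],"gripper":85},
    {"xyz":[20,14,0],"twist":[0,0,8.5],"gripper":85},
    {"xyz":[20,14,-10],"twist":[0,0,8.5],"gripper":85},
    {"xyz":[20,14,-20],"twist":[0,0,8.5],"gripper":85},
    {"xyz":[20,15,-25],"twist":[0,0,8.5],"gripper":85},
    {"xyz":[22,16,-25],"twist":[0,0,8.5],"gripper":85},
    {"xyz":[22,16,-25],"twist":[0,0,8.5],"gripper":85},
    {"xyz":[22,15.5,-25],"twist":[0,0,8.5],"gripper":85}
  ]
}}

```text
time: 2.8
position: [480.6, -322.9, 100.5]
tcp_rot: [-180.0, 0.0, 151.9]
ft_force: [-0.3, -1.1, 0.0]
width: 0.996
grasp_force: 0.0
```

Run:
```python
from h import *
b=snap('top');a=snap('scene')
C=lambda im,x,y,w,h:cv2.resize(im[y:y+h,x:x+w],(400,300),interpolation=cv2.INTER_CUBIC)
cv2.imwrite('pics/tray1.png',np.hstack([C(b,356,170,100,75),C(a,235,115,100,75)]))
s=readout.state();print(s['position'],s['tcp_rot'],s['joint_positions'])
```

```text
[ 479.96462621 -320.02050835   97.57183321] [179.86610341  -0.32271138 151.85647864] [-4.16938169e+01  2.25634748e+01 -1.00306321e+01  5.77509932e+01
  5.45591204e-02 -1.35500828e+01]
```

View pics/tray1.png

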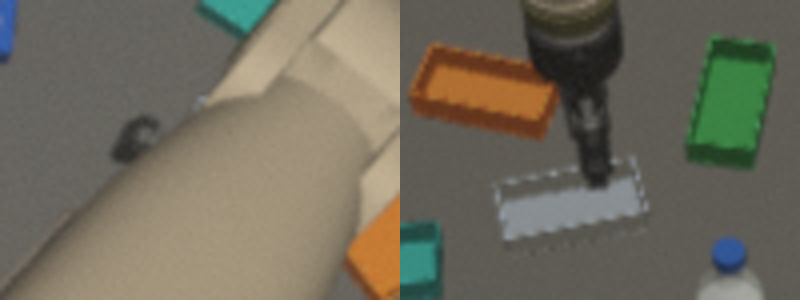

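>>> {"fn": "drive_tool", "kwargs": {
  "moves": [
    {"xyz":[0,0,-25],"twist":[0,0,1.5],"gripper":85},
    {"xyz":[0,0,-25],"twist":[0,0,0],"gripper":85},
    {"xyz":[0,0,-25],"twist":[0,0,0],"gripper":85},
    {"xyz":[0,0,-15],"twist":[0,0,0],"gripper":85},
    {"xyz":[0,0,-4],"twist":[0,0,0],"gripper":85},
    {"xyz":[0,0,0],"twist":[0,0,0],"gripper":60},
    {"xyz":[0,0,0],"twist":[0,0,0],"gripper":50},
    {"xyz":[0,0,0],"twist":[0,0,0],"gripper":50}
  ],
  "squeeze": 50
}}

```text
time: 3.7
position: [480.5, -324.4, 8.7]
tcp_rot: [-180.0, 0.1, 153.0]
ft_force: [-1.6, -0.0, 1.5]
width: 0.738
grasp_force: 57.0
```

>>> {"fn": "drive_tool", "kwargs": {
  "moves": [
    {"xyz":[0,0,0],"twist":[0,0,0],"gripper":50},
    {"xyz":[0,0,0],"twist":[0,0,0],"gripper":50}
  ]
}}

```text
time: 3.9
position: [480.4, -324.4, 8.7]
tcp_rot: [-180.0, 0.1, 153.0]
ft_force: [-1.7, -0.3, 6.8]
width: 0.736
grasp_force: 57.5
```

>>> {"fn": "drive_tool", "kwargs": {
  "moves": [
    {"xyz":[0,0,20],"twist":[0,0,0],"gripper":50},
    {"xyz":[0,0,42],"twist":[0,0,0],"gripper":50},
    {"xyz":[0,0,45],"twist":[0,0,0],"gripper":50},
    {"xyz":[0,0,45],"twist":[0,0,0],"gripper":50},
    {"xyz":[-5,20,38],"twist":[0,0,2],"gripper":50},
    {"xyz":[-5,30,10],"twist":[0,0,2],"gripper":50},
    {"xyz":[-5,35,0],"twist":[0,0,2],"gripper":50},
    {"xyz":[-5,40,0],"twist":[0,0,3],"gripper":50}
  ]
}}

```text
time: 4.7
position: [459.7, -197.9, 207.7]
tcp_rot: [180.0, 0.1, 162.0]
ft_force: [-0.0, 0.3, -2.9]
width: 0.734
grasp_force: 56.5
```

>>> {"fn": "drive_tool", "kwargs": {
  "moves": [
    {"xyz":[-8,40,0],"twist":[0,0,3],"gripper":50},
    {"xyz":[-8,40,0],"twist":[0,0,3],"gripper":50},
    {"xyz":[-8,40,0],"twist":[0,0,3],"gripper":50},
    {"xyz":[-8,40,0],"twist":[0,0,3],"gripper":50},
    {"xyz":[-8,30,0],"twist":[0,0,2.4],"gripper":50},
    {"xyz":[0,7,-20],"twist":[0,0,0],"gripper":50},
    {"xyz":[0,0,-40],"twist":[0,0,0],"gripper":50},
    {"xyz":[0,0,0],"twist":[0,0,0],"gripper":50}
  ]
}}

```text
time: 5.5
position: [415.5, -0.2, 143.3]
tcp_rot: [179.9, -0.5, 176.5]
ft_force: [-2.3, 1.2, -2.5]
width: 0.734
grasp_force: 56.7
```

Run:
```python
from h import *
b=snap('top');a=snap('scene')
C=lambda im,x,y,w,h:cv2.resize(im[y:y+h,x:x+w],(400,300),interpolation=cv2.INTER_CUBIC)
cv2.imwrite('pics/tray2.png',np.hstack([C(b,240,150,100,75),C(a,265,155,120,90)]))
s=readout.state();print(s['position'],s['tcp_rot'],s['joint_positions'],s['grasp_force'],s['width'])
```

```text
[418.85068683  -1.30687428 147.24278064] [ 1.79972762e+02 -1.35665470e-01  1.76427348e+02] [-1.11963684e+01  3.57528222e+00 -2.73492448e+01  5.92135528e+01
  8.99857758e-03 -7.62369552e+00] 56.70022130012512 0.7354262358766306
```

View pics/tray2.png

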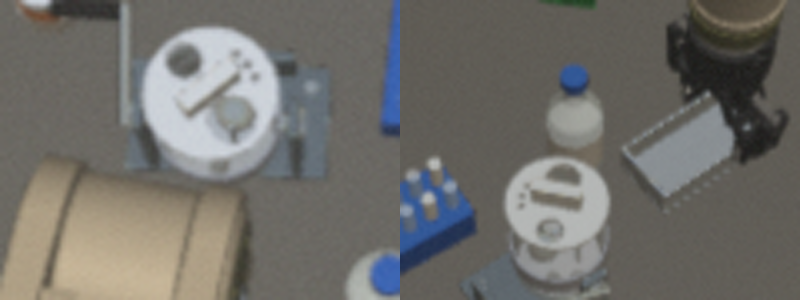

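>>> {"fn": "drive_tool", "kwargs": {
  "moves": [
    {"xyz":[0,0,-40],"twist":[0,0,0],"gripper":50},
    {"xyz":[0,0,-45],"twist":[0,0,0],"gripper":50},
    {"xyz":[0,0,-35],"twist":[0,0,0],"gripper":50},
    {"xyz":[0,0,-14],"twist":[0,0,0],"gripper":50},
    {"xyz":[0,0,0],"twist":[0,0,0],"gripper":50},
    {"xyz":[0,0,0],"twist":[0,0,0],"gripper":50}
  ]
}}

```text
time: 6.2
position: [421.6, -2.2, 14.8]
tcp_rot: [-180.0, 0.1, 176.4]
ft_force: [0.5, -0.7, -2.4]
width: 0.737
grasp_force: 56.7
```

Target (480, -6), z≈9.

>>> {"fn": "drive_tool", "kwargs": {
  "moves": [
    {"xyz":[10,-0.6,-1.5],"twist":[0,0,0],"gripper":50},
    {"xyz":[15,-1,0],"twist":[0,0,0],"gripper":50},
    {"xyz":[15,-1,0],"twist":[0,0,0],"gripper":50},
    {"xyz":[13,-1,0],"twist":[0,0,0],"gripper":50},
    {"xyz":[5.5,-0.4,0],"twist":[0,0,0],"gripper":50},
    {"xyz":[0,0,-2],"twist":[0,0,0],"gripper":50},
    {"xyz":[0,0,-2],"twist":[0,0,0],"gripper":50},
    {"xyz":[0,0,0],"twist":[0,0,0],"gripper":50}
  ]
}}

```text
time: 7.0
position: [478.7, -5.7, 8.7]
tcp_rot: [-180.0, 0.1, 176.4]
ft_force: [0.4, 0.2, 2.6]
width: 0.739
grasp_force: 57.6
```

>>> {"fn": "drive_tool", "kwargs": {
  "moves": [
    {"xyz":[0,0,0],"twist":[0,0,0],"gripper":70},
    {"xyz":[0,0,0],"twist":[0,0,0],"gripper":85},
    {"xyz":[0,0,0],"twist":[0,0,0],"gripper":85},
    {"xyz":[0,0,15],"twist":[0,0,0],"gripper":85},
    {"xyz":[-10,0,25],"twist":[0,0,0],"gripper":85},
    {"xyz":[-40,0,20],"twist":[0,0,0],"gripper":85},
    {"xyz":[-20,0,40],"twist":[0,0,-5],"gripper":85},
    {"xyz":[0,0,40],"twist":[0,0,-8],"gripper":85}
  ]
}}

```text
time: 7.8
position: [403.6, -4.8, 147.8]
tcp_rot: [-180.0, -0.3, 163.1]
ft_force: [2.1, -1.0, 0.4]
width: 0.995
grasp_force: 0.0
```

>>> {"fn": "drive_tool", "kwargs": {
  "moves": [
    {"xyz":[0,0,45],"twist":[0,0,-7],"gripper":85},
    {"xyz":[0,0,45],"twist":[0,0,-7],"gripper":85},
    {"xyz":[10,0,40],"twist":[0,0,-7],"gripper":85},
    {"xyz":[10,0,0],"twist":[0,0,-7],"gripper":85},
    {"xyz":[0,0,0],"twist":[0,0,-7],"gripper":85},
    {"xyz":[0,0,0],"twist":[0,0,0],"gripper":85}
  ]
}}

```text
time: 8.4
position: [428.3, -5.6, 277.9]
tcp_rot: [180.0, 0.0, 128.4]
ft_force: [-0.1, 0.5, -0.8]
width: 0.995
grasp_force: 0.0
```

Run:
```python
from h import *
b=snap('top');a=snap('scene')
for c in('scene','top'):
  for n,z in(('tray_mid',16),('cap_hole',205),('cap_grip',218),('crank_grip',173)):
    for r in viewer.landmark_of(c,n)[:2]: print(n,c,np.round(r['xy'],1),round(r['conf'],2),np.round(at(c,r['xy'],z)[:2],1))
C=lambda im,x,y,w,h:cv2.resize(im[y:y+h,x:x+w],(400,300),interpolation=cv2.INTER_CUBIC)
cv2.imwrite('pics/tray3.png',np.hstack([C(b,250,150,100,75),C(a,270,165,100,75)]))
s=readout.state();print(s['position'],s['tcp_rot'],s['joint_positions'],s['grasp_force'],s['width'])
```

```text
tray_mid scene [337.1 230.7] 0.98 [5.044e+02 1.000e-01]
tray_mid scene [315.1 141.2] 0.8 [ 320.2 -338.7]
cap_hole scene [309.5 226.6] 0.61 [622.6   9.5]
cap_grip scene [315.2 213. ] 0.75 [587.3  -8.2]
crank_grip scene [312.2 256.3] 0.93 [664.9  72.4]
tray_mid top [460.3 221.7] 0.8 [ 489.8 -491.8]
tray_mid top [408.3 285.5] 0.64 [ 307.7 -332.1]
cap_hole top [285.2 165.3] 0.79 [616.9   6.1]
crank_grip top [261.2 154.4] 0.88 [656.1  73. ]
[428.21597565  -5.59856839 277.7710254 ] [ 1.79999085e+02 -4.33976360e-03  1.28434798e+02] [-1.15179682e+01  9.73167583e-01 -1.13604889e+01  7.76690771e+01
  3.49258591e-03  4.00472337e+01] 0.0 0.9903002696328492
```

View pics/tray3.png

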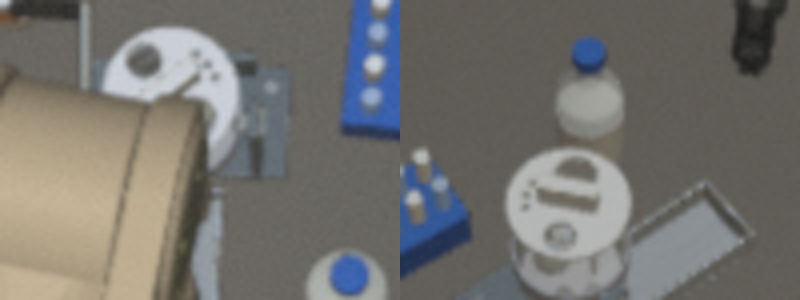

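>>> {"fn": "drive_tool", "kwargs": {
  "moves": [
    {"xyz":[40,-2,0],"twist":[0,0,0],"gripper":60},
    {"xyz":[45,-2,0],"twist":[0,0,0],"gripper":50},
    {"xyz":[45,-2,0],"twist":[0,0,0],"gripper":45},
    {"xyz":[35,-0.5,0],"twist":[0,0,0],"gripper":45},
    {"xyz":[0,0,-25],"twist":[0,0,0],"gripper":45},
    {"xyz":[0,0,-25],"twist":[0,0,0],"gripper":45},
    {"xyz":[0,0,-17],"twist":[0,0,0],"gripper":45},
    {"xyz":[0,0,0],"twist":[0,0,0],"gripper":45}
  ]
}}

```text
time: 9.7
position: [591.6, -11.8, 207.7]
tcp_rot: [-179.8, -0.2, 128.4]
ft_force: [0.4, 0.2, 0.2]
width: 0.524
grasp_force: 0.0
```

>>> {"fn": "drive_tool", "kwargs": {
  "moves": [
    {"xyz":[0,0,0],"twist":[0,0,0],"gripper":30},
    {"xyz":[0,0,0],"twist":[0,0,0],"gripper":22},
    {"xyz":[0,0,0],"twist":[0,0,0],"gripper":14},
    {"xyz":[0,0,0],"twist":[0,0,0],"gripper":6},
    {"xyz":[0,0,0],"twist":[0,0,0],"gripper":4}
  ],
  "squeeze": 30
}}

```text
time: 10.2
position: [593.5, -12.6, 212.4]
tcp_rot: [180.0, 0.1, 128.4]
ft_force: [-2.2, -1.1, 5.3]
width: 0.132
grasp_force: 33.0
```

>>> {"fn": "drive_tool", "kwargs": {
  "moves": [
    {"xyz":[0,0,0],"twist":[0,0,5],"gripper":4},
    {"xyz":[0,0,0],"twist":[0,0,8],"gripper":4},
    {"xyz":[0,0,0],"twist":[0,0,8],"gripper":4},
    {"xyz":[0,0,0],"twist":[0,0,8],"gripper":4},
    {"xyz":[0,0,0],"twist":[0,0,8],"gripper":4},
    {"xyz":[0,0,0],"twist":[0,0,8],"gripper":4},
    {"xyz":[0,0,0],"twist":[0,0,8],"gripper":4},
    {"xyz":[0,0,0],"twist":[0,0,8],"gripper":4}
  ]
}}

```text
time: 11.0
position: [592.7, -14.7, 212.4]
tcp_rot: [-179.7, -0.0, -170.4]
ft_force: [-5.6, -9.7, 6.7]
width: 0.132
grasp_force: 33.2
```

>>> {"fn": "drive_tool", "kwargs": {
  "moves": [
    {"xyz":[0,0,0],"twist":[0,0,8],"gripper":4},
    {"xyz":[0,0,0],"twist":[0,0,8],"gripper":4},
    {"xyz":[0,0,0],"twist":[0,0,8],"gripper":4},
    {"xyz":[0,0,0],"twist":[0,0,8],"gripper":4},
    {"xyz":[0,0,0],"twist":[0,0,8],"gripper":4},
    {"xyz":[0,0,0],"twist":[0,0,8],"gripper":4},
    {"xyz":[0,0,0],"twist":[0,0,8],"gripper":4},
    {"xyz":[0,0,0],"twist":[0,0,8],"gripper":4}
  ]
}}

```text
time: 11.8
position: [594.3, -16.6, 212.4]
tcp_rot: [-179.7, -0.4, -106.5]
ft_force: [-0.1, -14.7, 3.9]
width: 0.133
grasp_force: 32.7
```

>>> {"fn": "drive_tool", "kwargs": {
  "moves": [
    {"xyz":[0,-1,0],"twist":[0,0,7],"gripper":4},
    {"xyz":[0,-1,0],"twist":[0,0,6],"gripper":4},
    {"xyz":[0,0,0],"twist":[0,0,0],"gripper":4},
    {"xyz":[0,0,0],"twist":[0,0,0],"gripper":30},
    {"xyz":[0,0,0],"twist":[0,0,0],"gripper":40},
    {"xyz":[0,0,0],"twist":[0,0,0],"gripper":45},
    {"xyz":[0,0,30],"twist":[0,0,0],"gripper":45},
    {"xyz":[0,10,45],"twist":[0,0,0],"gripper":45}
  ]
}}

```text
time: 12.6
position: [591.6, -4.2, 283.3]
tcp_rot: [179.6, 0.0, -93.6]
ft_force: [1.8, -0.3, 0.5]
width: 0.524
grasp_force: 0.0
```

>>> {"fn": "drive_tool", "kwargs": {
  "moves": [
    {"xyz":[10,45,0],"twist":[0,0,0],"gripper":45},
    {"xyz":[20,45,0],"twist":[0,0,0],"gripper":45},
    {"xyz":[40,10,0],"twist":[0,0,0],"gripper":45},
    {"xyz":[0,0,0],"twist":[0,0,0],"gripper":45}
  ]
}}

```text
time: 13.0
position: [666.5, 98.6, 281.6]
tcp_rot: [179.8, 0.0, -93.4]
ft_force: [0.6, 0.3, -0.8]
width: 0.524
grasp_force: 0.0
```

Run:
```python
from h import *
b=snap('top');a=snap('scene')
for c in('scene','top'):
  for n,z in(('tray_mid',16),('cap_hole',205),('cap_grip',218),('crank_grip',173)):
    for r in viewer.landmark_of(c,n)[:1]: print(n,c,np.round(r['xy'],1),round(r['conf'],2),np.round(at(c,r['xy'],z)[:2],1))
C=lambda im,x,y,w,h:cv2.resize(im[y:y+h,x:x+w],(400,300),interpolation=cv2.INTER_CUBIC)
cv2.imwrite('pics/cap.png',np.hstack([C(b,250,150,100,75),C(a,270,175,100,75)]))
s=readout.state();print(s['position'],s['tcp_rot'],s['joint_positions'])
```

```text
tray_mid scene [258.  137.6] 0.97 [ 475.9 -492.1]
cap_grip scene [312.6 215.5] 0.4 [598.   -6.7]
crank_grip scene [312.1 257.6] 0.58 [667.6  75.2]
tray_mid top [426.5 160.5] 0.89 [ 675.6 -402.3]
cap_grip top [290.8 174.1] 0.81 [590.   -9.3]
crank_grip top [262.7 153.7] 0.72 [658.  69.]
[662.87222187  95.39787094 286.93159941] [-1.79931912e+02  8.43485055e-03 -9.36277672e+01] [ 1.32768771e+00  2.92384623e+01  2.73382825e+01  8.80312580e+01
  2.52178839e-03 -8.50445386e+01]
```

View pics/cap.png

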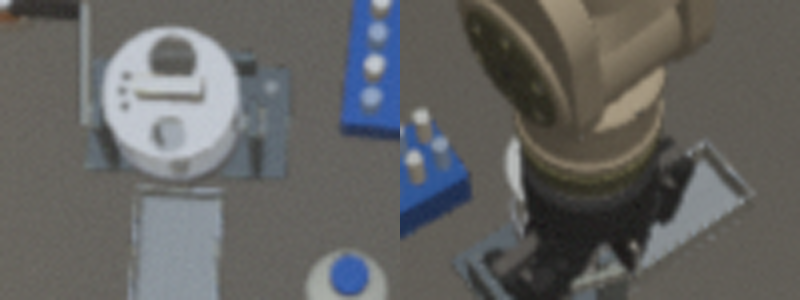

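>>> {"fn": "drive_tool", "kwargs": {
  "moves": [
    {"xyz":[0,-18.5,-20],"twist":[0,0,0],"gripper":45},
    {"xyz":[-0.5,0,-40],"twist":[0,0,0],"gripper":45},
    {"xyz":[0,0,-40],"twist":[0,0,0],"gripper":45},
    {"xyz":[0,0,-25],"twist":[0,0,0],"gripper":40},
    {"xyz":[0,0,-6],"twist":[0,0,0],"gripper":34},
    {"xyz":[0,0,0],"twist":[0,0,0],"gripper":28},
    {"xyz":[0,0,0],"twist":[0,0,0],"gripper":20},
    {"xyz":[0,0,0],"twist":[0,0,0],"gripper":12}
  ],
  "squeeze": 25
}}

```text
time: 14.3
position: [662.8, 77.4, 157.3]
tcp_rot: [-179.9, 0.0, -93.6]
ft_force: [-3.7, -0.8, 0.7]
width: 0.153
grasp_force: 24.4
```

>>> {"fn": "drive_tool", "kwargs": {
  "moves": [
    {"xyz":[0,0,0],"twist":[0,0,0],"gripper":6},
    {"xyz":[0,0,0],"twist":[0,0,0],"gripper":6},
    {"xyz":[0,0,0],"twist":[0,0,0],"gripper":6}
  ]
}}

```text
time: 14.6
position: [662.8, 77.4, 157.2]
tcp_rot: [-179.9, -0.0, -93.6]
ft_force: [-4.5, -0.4, 6.5]
width: 0.152
grasp_force: 25.0
```

```bash
cat > arc.py <<'E'
import numpy as np,json,sys
def rows(ds,g=6):
    ds=np.array(ds);P=np.c_[75*np.sin(.96-ds)*.998,-75*np.sin(.96-ds)*.063,75*np.cos(.96-ds)]
    P=np.round(P,1);D=np.diff(P,axis=0)
    for i in range(0,len(D),8): print([ [float(round(v,1)) for v in d] for d in D[i:i+8]], 'd',round(ds[min(i+8,len(D))],2),P[min(i+8,len(D))]-P[0])
E
python3 -c "
from arc import *
rows(np.r_[np.linspace(0,1.52,25),np.linspace(1.52,2.18,25)[1:]])"
```

```text
[[-2.8, 0.2, 3.8], [-3.1, 0.2, 3.6], [-3.3, 0.2, 3.4], [-3.5, 0.2, 3.2], [-3.7, 0.3, 3.0], [-3.9, 0.2, 2.7], [-4.0, 0.3, 2.5], [-4.2, 0.2, 2.2]] d 0.51 [-28.5   1.8  24.4]
[[-4.3, 0.3, 2.0], [-4.5, 0.3, 1.6], [-4.5, 0.3, 1.4], [-4.6, 0.3, 1.1], [-4.7, 0.3, 0.8], [-4.7, 0.3, 0.5], [-4.8, 0.3, 0.2], [-4.7, 0.3, -0.1]] d 1.01 [-65.3   4.2  31.9]
[[-4.7, 0.3, -0.4], [-4.7, 0.2, -0.7], [-4.6, 0.3, -1.0], [-4.6, 0.3, -1.3], [-4.5, 0.3, -1.6], [-4.3, 0.3, -1.8], [-4.3, 0.3, -2.2], [-4.1, 0.2, -2.4]] d 1.52 [-101.1    6.4   20.5]
[[-1.7, 0.1, -1.1], [-1.7, 0.1, -1.1], [-1.7, 0.1, -1.3], [-1.6, 0.1, -1.2], [-1.6, 0.1, -1.3], [-1.5, 0.1, -1.4], [-1.6, 0.1, -1.4], [-1.4, 0.1, -1.4]] d 1.74 [-113.9    7.2   10.3]
[[-1.5, 0.1, -1.5], [-1.4, 0.1, -1.5], [-1.3, 0.1, -1.5], [-1.4, 0.1, -1.6], [-1.2, 0.1, -1.6], [-1.3, 0.0, -1.7], [-1.1, 0.1, -1.7], [-1.2, 0.1, -1.7]] d 1.96 [-124.3    7.9   -2.5]
[[-1.1, 0.0, -1.7], [-1.0, 0.1, -1.8], [-1.0, 0.1, -1.8], [-0.9, 0.0, -1.9], [-0.9, 0.1, -1.8], [-0.9, 0.0, -1.9], [-0.8, 0.1, -1.9], [-0.7, 0.0, -1.9]] d 2.18 [-131.6    8.3  -17.2]
```

>>> {"fn": "drive_tool", "kwargs": {
  "moves": [
    {"xyz":[-2.8,0.2,3.8],"twist":[0,0,0],"gripper":6},
    {"xyz":[-3.1,0.2,3.6],"twist":[0,0,0],"gripper":6},
    {"xyz":[-3.3,0.2,3.4],"twist":[0,0,0],"gripper":6},
    {"xyz":[-3.5,0.2,3.2],"twist":[0,0,0],"gripper":6},
    {"xyz":[-3.7,0.3,3.0],"twist":[0,0,0],"gripper":6},
    {"xyz":[-3.9,0.2,2.7],"twist":[0,0,0],"gripper":6},
    {"xyz":[-4.0,0.3,2.5],"twist":[0,0,0],"gripper":6},
    {"xyz":[-4.2,0.2,2.2],"twist":[0,0,0],"gripper":6}
  ]
}}

```text
time: 15.4
position: [638.9, 79.1, 181.9]
tcp_rot: [-179.4, 0.0, -93.6]
ft_force: [9.6, 0.4, 2.5]
width: 0.152
grasp_force: 24.5
```

>>> {"fn": "drive_tool", "kwargs": {
  "moves": [
    {"xyz":[-4.3,0.3,2.0],"twist":[0,0,0],"gripper":6},
    {"xyz":[-4.5,0.3,1.6],"twist":[0,0,0],"gripper":6},
    {"xyz":[-4.5,0.3,1.4],"twist":[0,0,0],"gripper":6},
    {"xyz":[-4.6,0.3,1.1],"twist":[0,0,0],"gripper":6},
    {"xyz":[-4.7,0.3,0.8],"twist":[0,0,0],"gripper":6},
    {"xyz":[-4.7,0.3,0.5],"twist":[0,0,0],"gripper":6},
    {"xyz":[-4.8,0.3,0.2],"twist":[0,0,0],"gripper":6},
    {"xyz":[-4.7,0.3,-0.1],"twist":[0,0,0],"gripper":6}
  ]
}}

```text
time: 16.2
position: [603.8, 81.5, 192.3]
tcp_rot: [-179.1, 0.1, -93.6]
ft_force: [8.1, 0.1, 12.9]
width: 0.147
grasp_force: 26.1
```

>>> {"fn": "drive_tool", "kwargs": {
  "moves": [
    {"xyz":[-4.7,0.3,-0.4],"twist":[0,0,0],"gripper":6},
    {"xyz":[-4.7,0.2,-0.7],"twist":[0,0,0],"gripper":6},
    {"xyz":[-4.6,0.3,-1.0],"twist":[0,0,0],"gripper":6},
    {"xyz":[-4.6,0.3,-1.3],"twist":[0,0,0],"gripper":6},
    {"xyz":[-4.5,0.3,-1.6],"twist":[0,0,0],"gripper":6},
    {"xyz":[-4.3,0.3,-1.8],"twist":[0,0,0],"gripper":6},
    {"xyz":[-4.3,0.3,-2.2],"twist":[0,0,0],"gripper":6},
    {"xyz":[-4.1,0.2,-2.4],"twist":[0,0,0],"gripper":6}
  ]
}}

```text
time: 17.0
position: [565.5, 84.0, 179.4]
tcp_rot: [-179.4, 0.1, -93.6]
ft_force: [3.3, 0.5, 9.3]
width: 0.151
grasp_force: 27.8
```

>>> {"fn": "drive_tool", "kwargs": {
  "moves": [
    {"xyz":[-1.7,0.1,-1.1],"twist":[0,0,0],"gripper":6},
    {"xyz":[-1.7,0.1,-1.1],"twist":[0,0,0],"gripper":6},
    {"xyz":[-1.7,0.1,-1.3],"twist":[0,0,0],"gripper":6},
    {"xyz":[-1.6,0.1,-1.2],"twist":[0,0,0],"gripper":6},
    {"xyz":[-1.6,0.1,-1.3],"twist":[0,0,0],"gripper":6},
    {"xyz":[-1.5,0.1,-1.4],"twist":[0,0,0],"gripper":6},
    {"xyz":[-1.6,0.1,-1.4],"twist":[0,0,0],"gripper":6},
    {"xyz":[-1.4,0.1,-1.4],"twist":[0,0,0],"gripper":6}
  ]
}}

```text
time: 17.8
position: [552.0, 84.9, 168.4]
tcp_rot: [-179.5, 0.1, -93.6]
ft_force: [2.2, 0.5, 6.4]
width: 0.152
grasp_force: 28.2
```

>>> {"fn": "drive_tool", "kwargs": {
  "moves": [
    {"xyz":[-1.5,0.1,-1.5],"twist":[0,0,0],"gripper":6},
    {"xyz":[-1.4,0.1,-1.5],"twist":[0,0,0],"gripper":6},
    {"xyz":[-1.3,0.1,-1.5],"twist":[0,0,0],"gripper":6},
    {"xyz":[-1.4,0.1,-1.6],"twist":[0,0,0],"gripper":6},
    {"xyz":[-1.2,0.1,-1.6],"twist":[0,0,0],"gripper":6},
    {"xyz":[-1.3,0.0,-1.7],"twist":[0,0,0],"gripper":6},
    {"xyz":[-1.1,0.1,-1.7],"twist":[0,0,0],"gripper":6},
    {"xyz":[-1.2,0.1,-1.7],"twist":[0,0,0],"gripper":6}
  ]
}}

```text
time: 18.6
position: [541.2, 85.6, 155.1]
tcp_rot: [-179.6, 0.1, -93.6]
ft_force: [0.4, 1.1, 6.9]
width: 0.151
grasp_force: 29.3
```

>>> {"fn": "drive_tool", "kwargs": {
  "moves": [
    {"xyz":[-1.1,0.0,-1.7],"twist":[0,0,0],"gripper":6},
    {"xyz":[-1.0,0.1,-1.8],"twist":[0,0,0],"gripper":6},
    {"xyz":[-1.0,0.1,-1.8],"twist":[0,0,0],"gripper":6},
    {"xyz":[-0.9,0.0,-1.9],"twist":[0,0,0],"gripper":6},
    {"xyz":[-0.9,0.1,-1.8],"twist":[0,0,0],"gripper":6},
    {"xyz":[-0.9,0.0,-1.9],"twist":[0,0,0],"gripper":6},
    {"xyz":[0,0,0],"twist":[0,0,0],"gripper":6},
    {"xyz":[0,0,0],"twist":[0,0,0],"gripper":6}
  ]
}}

```text
time: 19.4
position: [534.8, 86.0, 143.6]
tcp_rot: [-179.7, 0.1, -93.6]
ft_force: [1.3, 2.6, 4.8]
width: 0.154
grasp_force: 29.8
```

>>> {"fn": "drive_tool", "kwargs": {
  "moves": [
    {"xyz":[0,0,0],"twist":[0,0,0],"gripper":6},
    {"xyz":[0,0,0],"twist":[0,0,0],"gripper":6},
    {"xyz":[0,0,0],"twist":[0,0,0],"gripper":6},
    {"xyz":[0,0,0],"twist":[0,0,0],"gripper":6},
    {"xyz":[0,0,0],"twist":[0,0,0],"gripper":6},
    {"xyz":[0,0,0],"twist":[0,0,0],"gripper":6},
    {"xyz":[0,0,0],"twist":[0,0,0],"gripper":6},
    {"xyz":[0,0,0],"twist":[0,0,0],"gripper":6}
  ]
}}

```text
time: 20.2
position: [534.8, 86.0, 143.6]
tcp_rot: [-179.7, 0.1, -93.6]
ft_force: [2.1, 1.7, 5.4]
width: 0.149
grasp_force: 29.8
```

Run:
```python
from h import *
b=snap('top');a=snap('scene')
for c in('scene','top'):
  for n in('ball_a_center','big_ball_center','crank_grip'):
    print(n,c,[(np.round(r['xy'],1).tolist(),round(r['conf'],2)) for r in viewer.landmark_of(c,n)[:4]])
C=lambda im,x,y,w,h:cv2.resize(im[y:y+h,x:x+w],(400,300),interpolation=cv2.INTER_CUBIC)
cv2.imwrite('pics/tip.png',np.hstack([C(b,255,165,80,60),C(a,290,180,80,60)]))
```

```text
ball_a_center scene []
big_ball_center scene []
crank_grip scene [([348.7, 234.2], 0.84)]
ball_a_center top [([253.3, 151.2], 0.53)]
big_ball_center top []
crank_grip top [([258.6, 200.8], 0.96)]
```

View pics/tip.png

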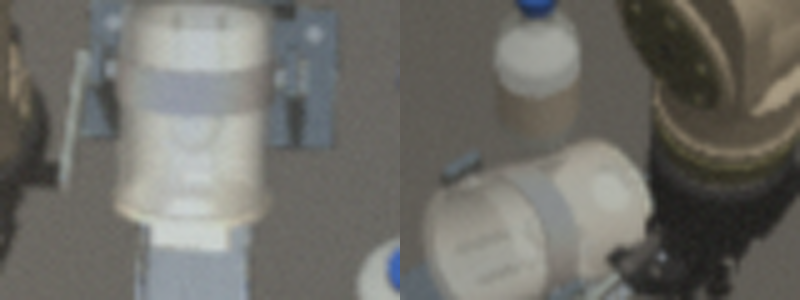

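>>> {"fn": "drive_tool", "kwargs": {
  "moves": [
    {"xyz":[-0.8,0.1,-1.9],"twist":[0,0,0],"gripper":6},
    {"xyz":[-0.7,0,-2],"twist":[0,0,0],"gripper":6},
    {"xyz":[-0.3,0,-1],"twist":[0,0,0],"gripper":6},
    {"xyz":[0,0,0],"twist":[0,0,0],"gripper":6},
    {"xyz":[0,0,0],"twist":[0,0,0],"gripper":6},
    {"xyz":[0,0,0],"twist":[0,0,0],"gripper":6},
    {"xyz":[0,0,0],"twist":[0,0,0],"gripper":6},
    {"xyz":[0,0,0],"twist":[0,0,0],"gripper":6}
  ]
}}

```text
time: 21.4
position: [532.5, 86.1, 138.2]
tcp_rot: [-179.8, 0.1, -93.6]
ft_force: [0.5, 2.1, 5.0]
width: 0.154
grasp_force: 30.1
```

>>> {"fn": "drive_tool", "kwargs": {
  "moves": [
    {"xyz":[0,0,0],"twist":[0,0,0],"gripper":6},
    {"xyz":[0,0,0],"twist":[0,0,0],"gripper":6},
    {"xyz":[0,0,0],"twist":[0,0,0],"gripper":6},
    {"xyz":[0,0,0],"twist":[0,0,0],"gripper":6},
    {"xyz":[0,0,0],"twist":[0,0,0],"gripper":6},
    {"xyz":[0,0,0],"twist":[0,0,0],"gripper":6}
  ]
}}

```text
time: 22.0
position: [532.5, 86.2, 138.3]
tcp_rot: [-179.8, 0.1, -93.6]
ft_force: [1.3, 2.3, 4.6]
width: 0.152
grasp_force: 30.1
```

Run:
```python
from h import *
b=snap('top');a=snap('scene')
for c in('scene','top'):
  for n in('ball_a_center','big_ball_center'):
    print(n,c,[(np.round(r['xy'],1).tolist(),round(r['conf'],2)) for r in viewer.landmark_of(c,n)[:4]])
C=lambda im,x,y,w,h:cv2.resize(im[y:y+h,x:x+w],(400,500),interpolation=cv2.INTER_CUBIC)
cv2.imwrite('pics/tip2.png',np.hstack([C(b,260,180,64,80),C(a,290,170,80,100)]))
```

```text
ball_a_center scene [([331.3, 224.4], 0.67)]
big_ball_center scene []
ball_a_center top [([334.8, 225.9], 0.49)]
big_ball_center top []
```

View pics/tip2.png

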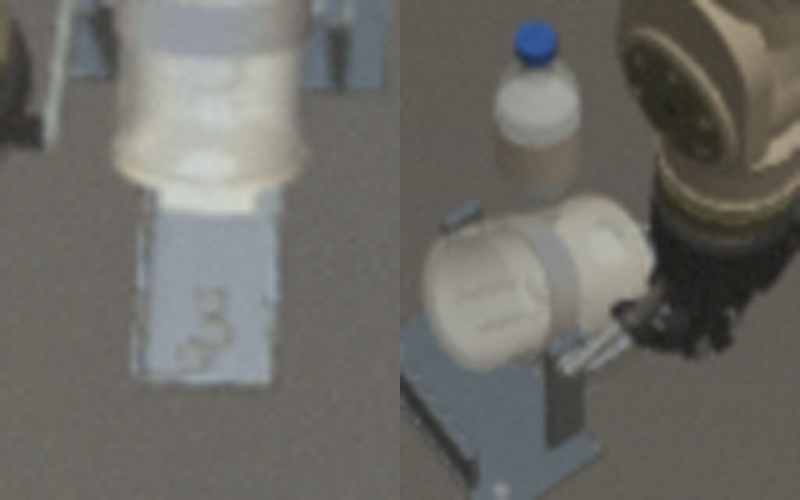

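```bash
python3 -c "
from arc import *
rows(np.linspace(2.18,0,33))"
```

```text
[[1.9, -0.1, 4.7], [2.3, -0.1, 4.6], [2.5, -0.2, 4.4], [2.8, -0.2, 4.3], [3.1, -0.2, 4.0], [3.4, -0.2, 3.8], [3.7, -0.2, 3.6], [3.8, -0.2, 3.4]] d 1.64 [23.5 -1.4 32.8]
[[4.1, -0.3, 3.0], [4.3, -0.3, 2.8], [4.5, -0.3, 2.4], [4.6, -0.2, 2.2], [4.7, -0.3, 1.8], [4.9, -0.4, 1.6], [5.0, -0.3, 1.1], [5.0, -0.3, 0.9]] d 1.09 [60.6 -3.8 48.6]
[[5.1, -0.3, 0.5], [5.1, -0.3, 0.1], [5.1, -0.4, -0.2], [5.0, -0.3, -0.6], [5.0, -0.3, -0.9], [5.0, -0.3, -1.2], [4.8, -0.3, -1.6], [4.8, -0.3, -1.9]] d 0.54 [100.5  -6.3  42.8]
[[4.6, -0.3, -2.2], [4.4, -0.3, -2.5], [4.3, -0.2, -2.8], [4.0, -0.3, -3.1], [3.8, -0.2, -3.4], [3.6, -0.3, -3.6], [3.4, -0.2, -3.9], [3.0, -0.2, -4.1]] d 0.0 [131.6  -8.3  17.2]
```

>>> {"fn": "drive_tool", "kwargs": {
  "moves": [
    {"xyz":[1.9,-0.1,4.7],"twist":[0,0,0],"gripper":6},
    {"xyz":[2.3,-0.1,4.6],"twist":[0,0,0],"gripper":6},
    {"xyz":[2.5,-0.2,4.4],"twist":[0,0,0],"gripper":6},
    {"xyz":[2.8,-0.2,4.3],"twist":[0,0,0],"gripper":6},
    {"xyz":[3.1,-0.2,4.0],"twist":[0,0,0],"gripper":6},
    {"xyz":[3.4,-0.2,3.8],"twist":[0,0,0],"gripper":6},
    {"xyz":[3.7,-0.2,3.6],"twist":[0,0,0],"gripper":6},
    {"xyz":[3.8,-0.2,3.4],"twist":[0,0,0],"gripper":6}
  ]
}}

```text
time: 23.1
position: [552.5, 84.7, 169.0]
tcp_rot: [179.7, 0.0, -93.6]
ft_force: [-3.7, 4.1, -9.7]
width: 0.15
grasp_force: 27.1
```

>>> {"fn": "drive_tool", "kwargs": {
  "moves": [
    {"xyz":[4.1,-0.3,3.0],"twist":[0,0,0],"gripper":6},
    {"xyz":[4.3,-0.3,2.8],"twist":[0,0,0],"gripper":6},
    {"xyz":[4.5,-0.3,2.4],"twist":[0,0,0],"gripper":6},
    {"xyz":[4.6,-0.2,2.2],"twist":[0,0,0],"gripper":6},
    {"xyz":[4.7,-0.3,1.8],"twist":[0,0,0],"gripper":6},
    {"xyz":[4.9,-0.4,1.6],"twist":[0,0,0],"gripper":6},
    {"xyz":[5.0,-0.3,1.1],"twist":[0,0,0],"gripper":6},
    {"xyz":[5.0,-0.3,0.9],"twist":[0,0,0],"gripper":6}
  ]
}}

```text
time: 23.9
position: [589.2, 82.2, 188.2]
tcp_rot: [179.9, -0.0, -93.5]
ft_force: [-11.3, 3.1, 9.0]
width: 0.151
grasp_force: 27.6
```

>>> {"fn": "drive_tool", "kwargs": {
  "moves": [
    {"xyz":[5.1,-0.3,0.5],"twist":[0,0,0],"gripper":6},
    {"xyz":[5.1,-0.3,0.1],"twist":[0,0,0],"gripper":6},
    {"xyz":[5.1,-0.4,-0.2],"twist":[0,0,0],"gripper":6},
    {"xyz":[5.0,-0.3,-0.6],"twist":[0,0,0],"gripper":6},
    {"xyz":[5.0,-0.3,-0.9],"twist":[0,0,0],"gripper":6},
    {"xyz":[5.0,-0.3,-1.2],"twist":[0,0,0],"gripper":6},
    {"xyz":[4.8,-0.3,-1.6],"twist":[0,0,0],"gripper":6},
    {"xyz":[4.8,-0.3,-1.9],"twist":[0,0,0],"gripper":6}
  ]
}}

```text
time: 24.7
position: [630.9, 79.3, 182.7]
tcp_rot: [-179.9, -0.0, -93.6]
ft_force: [-7.3, 3.1, 5.1]
width: 0.156
grasp_force: 27.6
```

>>> {"fn": "drive_tool", "kwargs": {
  "moves": [
    {"xyz":[4.6,-0.3,-2.2],"twist":[0,0,0],"gripper":6},
    {"xyz":[4.4,-0.3,-2.5],"twist":[0,0,0],"gripper":6},
    {"xyz":[4.3,-0.2,-2.8],"twist":[0,0,0],"gripper":6},
    {"xyz":[4.0,-0.3,-3.1],"twist":[0,0,0],"gripper":6},
    {"xyz":[3.8,-0.2,-3.4],"twist":[0,0,0],"gripper":6},
    {"xyz":[3.6,-0.3,-3.6],"twist":[0,0,0],"gripper":6},
    {"xyz":[3.4,-0.2,-3.9],"twist":[0,0,0],"gripper":6},
    {"xyz":[3.0,-0.2,-4.1],"twist":[0,0,0],"gripper":6}
  ]
}}

```text
time: 25.5
position: [662.2, 77.1, 156.9]
tcp_rot: [-179.9, -0.1, -93.6]
ft_force: [-6.1, 1.1, 5.2]
width: 0.153
grasp_force: 28.0
```

>>> {"fn": "drive_tool", "kwargs": {
  "moves": [
    {"xyz":[0,0,0],"twist":[0,0,0],"gripper":6},
    {"xyz":[0,0,0],"twist":[0,0,0],"gripper":6},
    {"xyz":[0,0,0],"twist":[0,0,0],"gripper":6}
  ]
}}

```text
time: 25.8
position: [662.8, 77.1, 155.9]
tcp_rot: [-179.9, -0.0, -93.6]
ft_force: [-5.7, 0.6, 6.9]
width: 0.154
grasp_force: 28.1
```

>>> {"fn": "drive_tool", "kwargs": {
  "moves": [
    {"xyz":[1,-0.1,-1.4],"twist":[0,0,0],"gripper":6},
    {"xyz":[1,0,-1.4],"twist":[0,0,0],"gripper":6},
    {"xyz":[1,-0.1,-1.4],"twist":[0,0,0],"gripper":6},
    {"xyz":[1,0,-1],"twist":[0,0,0],"gripper":6},
    {"xyz":[0,0,0],"twist":[0,0,0],"gripper":6},
    {"xyz":[0,0,0],"twist":[0,0,0],"gripper":6}
  ]
}}

```text
time: 26.4
position: [663.1, 77.1, 155.4]
tcp_rot: [179.9, -0.1, -93.6]
ft_force: [-24.0, 0.4, 33.3]
width: 0.149
grasp_force: 30.9
```

>>> {"fn": "drive_tool", "kwargs": {
  "moves": [
    {"xyz":[-3,0.2,4],"twist":[0,0,0],"gripper":20},
    {"xyz":[0,0,0],"twist":[0,0,0],"gripper":35},
    {"xyz":[0,0,0],"twist":[0,0,0],"gripper":45},
    {"xyz":[0,0,0],"twist":[0,0,0],"gripper":45},
    {"xyz":[0,0,25],"twist":[0,0,0],"gripper":45},
    {"xyz":[0,0,45],"twist":[0,0,0],"gripper":45},
    {"xyz":[0,15,45],"twist":[0,0,0],"gripper":45},
    {"xyz":[-20,45,0],"twist":[0,0,0],"gripper":45}
  ]
}}

```text
time: 27.2
position: [649.3, 134.7, 274.2]
tcp_rot: [-179.2, 0.0, -93.9]
ft_force: [0.7, 1.1, 0.0]
width: 0.524
grasp_force: 0.0
```

>>> {"fn": "drive_tool", "kwargs": {
  "moves": [
    {"xyz":[-20,45,0],"twist":[0,0,0],"gripper":45},
    {"xyz":[-20,45,0],"twist":[0,0,0],"gripper":45},
    {"xyz":[-20,45,0],"twist":[0,0,0],"gripper":45},
    {"xyz":[-20,30,0],"twist":[0,0,0],"gripper":45},
    {"xyz":[0,0,0],"twist":[0,0,0],"gripper":45},
    {"xyz":[0,0,0],"twist":[0,0,0],"gripper":45}
  ]
}}

```text
time: 27.8
position: [563.3, 303.3, 266.9]
tcp_rot: [180.0, -0.0, -93.5]
ft_force: [-0.4, -0.2, 0.4]
width: 0.528
grasp_force: 0.0
```

Run:
```python
from h import *
b=snap('top');a=snap('scene')
for c in('scene','top'):
  for n,z in(('crank_grip',173),('cap_grip',218),('cap_hole',205),('tipbox',0),('bottle',0),('tube_rack',0),('jar',0)):
    for r in viewer.landmark_of(c,n)[:1]: print(n,c,np.round(r['xy'],1),round(r['conf'],2),np.round(at(c,r['xy'],z)[:2],1))
C=lambda im,x,y,w,h:cv2.resize(im[y:y+h,x:x+w],(400,500),interpolation=cv2.INTER_CUBIC)
cv2.imwrite('pics/end.png',np.hstack([C(b,244,145,96,120),C(a,270,165,96,120)]))
```

```text
crank_grip scene [314.  257.3] 0.56 [663.   77.9]
cap_grip scene [311.4 214. ] 0.72 [597.5 -12.5]
cap_hole scene [320.9 208.3] 0.89 [560.5 -15.4]
tipbox scene [420.7 291.1] 0.66 [437.5 314.2]
bottle scene [318.  206.2] 0.6 [ 487.3 -119.5]
tube_rack scene [269.2 224.8] 0.59 [ 660.  -168.9]
jar scene [314.5 245.4] 0.68 [590.7 -12.4]
crank_grip top [263.9 153.2] 0.68 [659.3  65.8]
cap_grip top [292.3 176.4] 0.85 [583.9 -13.1]
cap_hole top [293.1 179.9] 0.68 [577.7 -14.4]
tipbox top [179.8 239.5] 0.64 [448.8 331.8]
bottle top [334.4 224.9] 0.69 [ 486.8 -124.1]
tube_rack top [348.3 168.2] 0.91 [ 658.8 -168.8]
jar top [251.4 150.2] 0.8 [718.8 124.8]
```

View pics/end.png

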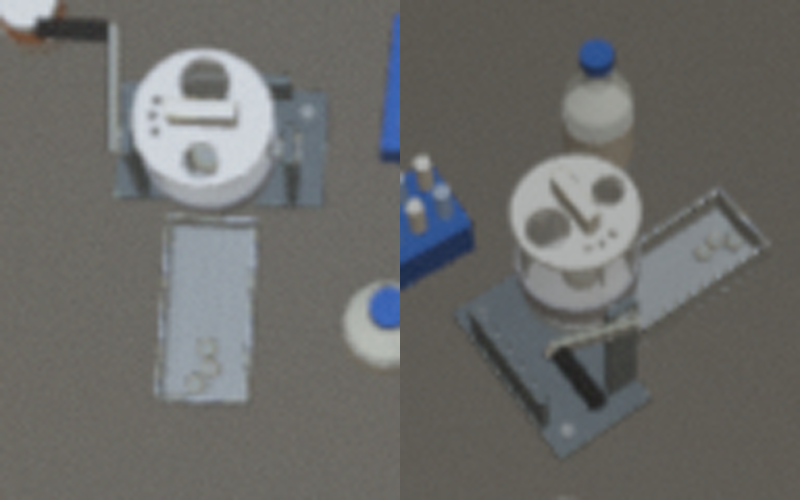

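The drum is upright, with the big ball showing inside it. The three small balls lie in the tray near (690–740, 245) in the scene half, and the bystanders haven't moved.

```bash
python3 -c "
from workcell import workorder
print(workorder.hand_in())"
```

```text
the job is handed in; nothing more can be done
None
```

The job is handed in: all three small balls are in the tray in front of the stand, the big ball is still in the drum, the drum is back upright against its stop, and the tip box, bottle, tube rack and jar are where they started (about 28 s of the 72 s used).

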